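# Free the stuck heating block of a dry-bath heater at the market's food-test bench

## Task

The aluminium heating block is stuck in its dry-bath heater. First check that it has cooled: pick up the infrared thermometer, point its nose down at the round black spot on top of the block from about a hand's breadth away, hold it steady there for a second, then lay it down flat on the bench, not dropped and not on the heater. Then grip the block by its lifting handle and rock it from side to side, towards the heater's left and right, until it has worked free of the sprung strips - without lifting, tipping or dragging the heater and without disturbing the other things - and finish while still holding the block, level and still, just clear above its well: do not put it down or let go.

Things in the scene. Friction and masses are not known exactly. Their poses are not given: they have to be found in the camera images.
- heater: Dry-bath heater: white and grey housing 200 (x) x 180 (y) x 88 mm high, 2.7 kg, standing loose on rubber feet. Origin: centre of its underside at bench level, z up. Its -x side is the sloping control panel with a display and three keys; the rest of the top is flat at z = 88 mm. +y is its left, -y its right. The well in its top is centred at x = +35, y = 0 and holds the block.
- well_mouth (a point): Centre of the well's mouth, level with the heater's top (88 mm above the bench); axes as the heater's. The well is 86 (x) x 46 (y) mm and 42 mm deep. Pulling the block straight up takes about 38 N and would pick the heater up with it; tilting it sideways breaks the grip of one strip at a time, so that it walks up. The block is free once its underside is above the strips.
- left_strip (a point): Where the left sprung steel strip, level and along x on the well's +y wall, bears on the block's +y side: 20 mm left of the well's centre, 70 mm above the bench, 24 mm above the well's floor. It presses with 29 N (it gives about 1 mm per 4 N) and its friction holds that side of the block with about 17 N.
- right_strip (a point): The same for the right strip, on the well's -y wall, 20 mm right of the well's centre. Leaning the block to one side turns it about the strip on that side while the other side climbs, so a swing raises the block's middle by at most 20 mm per radian of swing (about 4 mm from 6 degrees left to 6 degrees right); pulling faster lifts the heater.
- block: Aluminium heating block 84 (x) x 40 (y) x 50 (z) mm, six tube holes in its top, 0.38 kg with its handle. Origin: centre of its underside. Seated, its axes are parallel to the heater's and the origin is 46 mm above the bench. Gaps in the well: 1 mm at each x end, 3 mm at each y side; it can lean about 7 degrees towards +y or -y. It must rise 24 mm to pass the strips, 42 mm to clear the well.
- block_handle (a point): Centre of the bar of the block's lifting handle: a black bar 36 (block x) x 12 (block y) x 18 (z) mm on a 10 mm stem in the middle of the block; this point is 91 mm above the block's underside, the bar spans 82 to 100 mm above it. 32 mm are free between bar and block. It can be gripped across its 12 mm from above. Axes as the block's.
- block_spot (a point): Centre of the round matt black measuring spot, 22 mm across, flat on the block's top near its +x end (29 mm from the middle, 50 mm above the block's underside).
- thermometer: Pistol-shaped infrared thermometer, 0.2 kg, lying on its side. Origin: under the barrel's axis, at bench level; x points along the sight to the nose, z up as it lies. Barrel 42 (y) x 38 (z) mm from x = -60 to +50 mm, then a round nose 33 mm across up to x = +75; axis 19 mm up. The pistol grip, 33 wide and 30 thick, leaves the rear towards -y: from x = -41, y = -15 to x = -60, y = -110 mm.
- thermometer_nose (a point): Centre of the thermometer's lens, at the front of the nose. Axes as the thermometer's: it looks along its +x.
- thermometer_barrel (a point): Point on the barrel's axis 60 mm behind the lens, in front of the pistol grip, 19 mm above the underside: a good place to grip across the barrel's 42 mm (y) from above.
- tube_rack: White rack of capped sample tubes, 90 x 150 x 73 mm, to be left alone. Origin: centre of its underside.
- reagent_bottle: White bottle, 52 mm across and 105 mm high, to be left alone. Origin: centre of its underside.
- reagent_jar: Amber jar, 60 mm across and 70 mm high, to be left alone. Origin: centre of its underside.
- cake_stack: Four dried rice cakes stacked, 76 mm across and 36 mm high, to be left alone. Origin: centre of the underside.
- sample_cup: Small clear cup with a white lid, 42 mm across and 45 mm high, to be left alone. Origin: centre of its underside.

How it is judged (in metres and radians):
On the way, in this order (a step that is already met when the one before it is completed fails the run):
1. The held thermometer points at the black spot (30 to 180 mm from it, within 12 mm of its centre) from at least 25 degrees above level, held still for 0.8 s (contact force between the fingers and thermometer above 1 N and x of block_spot in the frame of thermometer_nose between 0.03 and 0.18 m and y of block_spot in the frame of thermometer_nose between -0.012 and 0.012 m and z of block_spot in the frame of thermometer_nose between -0.012 and 0.012 m and angle between thermometer's own x axis and vertical above 2.007 rad and linear speed of thermometer below 0.03 m/s), for 0.8 s.
2. The thermometer lies flat on the bench, released and at rest (height (world z) of thermometer below 0.008 m and angle between thermometer's own z axis and vertical below 0.1 rad and linear speed of thermometer below 0.03 m/s and contact force between the fingers and thermometer below 0.1 N), for 0.2 s.
3. The block, still in its well, has been leaned at least 2.5 degrees to the heater's left (+y) (angle between block's own y axis and vertical above 1.6144 rad and z of block in the frame of heater below 0.075 m), for 0.02 s.
4. The block, still in its well, is then leaned at least 2.5 degrees to the heater's right (-y). (If the rocking began to the right, later swings count.) (angle between block's own y axis and vertical below 1.5272 rad and z of block in the frame of heater below 0.075 m), for 0.02 s.
At the end, for the whole second after the job is handed in: The block is held still by the fingers above its well: underside 2 to 35 mm above the heater's top, centred over the well within 20 mm, within 8 degrees of upright, not touching the heater. The heater stands within 15 mm of where it stood; the thermometer lies flat and released on the bench (all of step 2 and z of block in the frame of well_mouth between 0.002 and 0.035 m and horizontal distance between block and well_mouth below 0.02 m and angle between block's own z axis and vertical below 0.14 rad and linear speed of block below 0.02 m/s and contact force between the fingers and block above 2 N and contact force between block and heater below 0.1 N and distance of heater from where it was at the start of the episode below 0.015 m and angle between heater's own z axis and vertical below 0.03 rad); the arm keeps its last pose, push and grip.
It fails at once if the heater lifted, dragged (more than 15 mm) or tipped (more than 3.4 degrees) (distance of heater from where it was at the start of the episode above 0.015 m or angle between heater's own z axis and vertical above 0.06 rad).
It fails at once if the thermometer dropped: out of the fingers with its underside more than 30 mm above the bench (height (world z) of thermometer above 0.03 m and contact force between the fingers and thermometer below 0.05 N).
It fails at once if one of the other things moved by more than 20 mm (distance of any of tube_rack, reagent_bottle, reagent_jar, cake_stack, sample_cup from where it was at the start of the episode above 0.02 m).
It also fails if it takes over 69 s, if anything falls off the work surface, if the arm or the gripper's body presses on something with over 40 N, if the wrist force passes 120 N, or if a joint passes its speed limit or range.

## Robot

A 6-joint arm with a two-finger parallel gripper is mounted at the origin on the work surface. World frame = base frame: x ahead of the robot, y to its left, z up, the work surface at z = 0. Lengths are in mm, angles in rad, forces in N, time in s.
With the tool pointing down it reaches from about 300 to 775 mm from the base axis. Payload 14.6 kg.
Tool frame: the origin (TCP) lies on the centre line of the jaws, within the pads' length; the fingertips stand 19 mm ahead of it and the grasp point (between the pads) is the TCP (bot.tip_reach is the distance from the TCP to the fingertips, in mm); z points along the fingers, y is the line along which they close (so a half turn about z gives the same grasp; the last joint's range is limited). The gripper opens to 85 mm and grips with 20 to 120 N. Pads are 22 mm wide; open, the fingers measure 114 mm over their backs; the gripper's body (76 mm by 85 mm) begins 54 mm behind the grasp point. The pads swing forward as they close: fully open they stand 13 mm farther back than shut.
Start: joints at [1.126, 0.3, 1.521, -0, 1.321, -0.067], TCP at [202.879, 511.204, 250.281] pointing down, gripper open.
Joint ranges: [-3.03, 3.03], [-0.79, 2.21], [0.23, 2.52], [-1.04, 4.18], [0, 3.07], [-2.55, 2.55]. Speed limits (rad/s): [2.22, 2.22, 2.57, 3.14, 3.14, 3.14].

## Interface

Orientations are given as a unit quaternion [w, x, y, z].
In Python, from rig import bot gives the robot as it stands. Calls block until the motion is done:
- bot.move_to(position, orientation): joint-space move of the TCP to a pose.
- bot.servo_line(position, attitude=None, speed=150, until_force=None): straight line of the TCP; attitude=None keeps the orientation; speed is the mean speed in mm/s. With until_force (N) it stops when the force on the tool has changed by that much, and returns True; else False.
- bot.move_joints(angles): joint-space move.
- bot.move_gripper(opening, grip_force=None): finger opening in mm; grip_force is the grip in N (None keeps the last); returns when the fingers have stopped.
- bot.dwell(seconds).
- bot.ik(position, orientation): joint angles nearest the present ones, or None.
- bot.read_state(): the state.
- bot.read_camera(name): name is "scene" or "top" or "wrist"; returns a dict with "image" (400x640x3 uint8, blue, green, red), "depth" (400x640 float32, mm along the optical axis (not along the pixel's ray), 0 where there is no reading), "fovy" (degrees; the focal length in pixels is half the picture's height over the tangent of half this angle, whatever the lens; pixels are square), "cx", "cy" (the principal point, pixels), "k1" (the pictures are not rectified: a ray, as slopes to the right and down, at radius r is drawn at 1 + k1 r^2 times it, then the intrinsics apply), "eye" and "attitude" of the camera in the world; the wrist camera has in their place "mount" (4x4, takes a point from camera to tool coordinates, whose origin is the TCP and whose axes are the flange's). Camera axes: x right, y down, z forward; pixel columns grow to the right and rows downward; lengths in mm; the calibration is good to about 2 mm. A picture is of the moment at which its call begins: read the wrist's pose just before it.
A pose or a line that the arm cannot do raises bot.MotionError and nothing moves.
- bot.finish_job(): hands the job in; it is judged then, once.
The state is a dict: "clock": time; "joint_positions": joint angles; "qvel": joint speeds; "effort": joint torques, N m; "ee_pos": TCP position; "tool_rot": TCP orientation; "ft_force": force on the tool from outside, world axes, zero at the start; "moment": the same for the moment, N m; "grip_width": finger opening in mm; "grip_force": force on a finger pad.
Only numpy, scipy, OpenCV 4.12 (cv2) and the standard library are available. Lean on these libraries where they do the work, as an engineer would, in place of code of your own. Each camera call takes 0.05 s, during which the arm holds its last target. There are 200 camera calls.

## Working session

There is one attempt and no reset: what is moved stays moved. The work goes in short steps, each a Python script; the robot and the scene stay as the last script left them, time stands still between calls to the robot, and variables do not carry over. Pictures are saved under pics/ and viewed, at most 10 in all, crops included, and the job is handed in when it is done.

```bash
ls; mkdir -p pics
cat > h.py <<'E'
import numpy as np, cv2
from scipy.spatial.transform import Rotation as R
from rig import bot
def q2m(q): return R.from_quat([q[1],q[2],q[3],q[0]]).as_matrix()
def m2q(m):
    q=R.from_matrix(m).as_quat(); return [q[3],q[0],q[1],q[2]]
def cam(name):
    s=bot.read_state(); c=bot.read_camera(name)
    if 'mount' in c:
        M=np.array(c['mount']); T=np.eye(4); T[:3,:3]=q2m(s['tool_rot']); T[:3,3]=s['ee_pos']
        T=T@M
    else:
        T=np.eye(4); T[:3,:3]=q2m(c['attitude']) if np.size(c['attitude'])==4 else np.array(c['attitude']); T[:3,3]=c['eye']
    c['T']=T; return c
def cloud(c):
    h,w=c['depth'].shape; f=h/2/np.tan(np.radians(c['fovy'])/2)
    K=np.array([[f,0,c['cx']],[0,f,c['cy']],[0,0,1.]])
    u,v=np.meshgrid(np.arange(w),np.arange(h))
    p=cv2.undistortPoints(np.stack([u,v],-1).reshape(-1,1,2).astype(float),K,np.array([c['k1'],0,0,0,0.])).reshape(h,w,2)
    d=c['depth'][...,None]
    P=np.concatenate([p*d,d],-1)@c['T'][:3,:3].T+c['T'][:3,3]
    P[c['depth']<=0]=np.nan
    return P
E
python3 - <<'E'
from h import *
for n in ['scene','top']:
    c=cam(n); cv2.imwrite(f'pics/{n}0.png',c['image']); np.savez(f'{n}0.npz',P=cloud(c),im=c['image'])
    print(n,c['T'].round(2).tolist(),c['fovy'],c['k1'])
print(bot.read_state())
E
```

```text
pics
scene [[-0.62, 0.65, -0.43, 973.28], [0.78, 0.52, -0.35, 367.31], [-0.01, -0.55, -0.83, 1043.24], [0.0, 0.0, 0.0, 1.0]] 49.6433619893833 -0.030386029051070265
top [[0.09, -0.97, 0.21, 262.19], [-1.0, -0.09, 0.02, -27.0], [0.0, -0.21, -0.98, 1302.26], [0.0, 0.0, 0.0, 1.0]] 57.34629145346104 -0.042105038738955235
{'clock': 0.1, 'joint_positions': array([ 1.12638223e+00,  3.00426871e-01,  1.52154836e+00, -2.35459282e-05,
        1.32075370e+00, -6.65929183e-02]), 'qvel': array([-1.09006314e-05, -1.47795228e-03, -3.34076152e-03,  2.98739788e-04,
       -9.50835263e-04,  1.99032744e-04]), 'effort': array([-1.66655231e-03, -5.44381607e+01, -3.62364364e+01, -2.09808068e-04,
        3.17255013e-03,  4.30571120e-06]), 'ee_pos': array([202.80516165, 511.01481184, 249.7594199 ]), 'tool_rot': array([-1.32551733e-04,  1.87786079e-01,  9.82209787e-01, -5.52575269e-04]), 'ft_force': array([ 0.53053511, -0.32841071,  0.05642465]), 'moment': array([ 0.03466137, -0.013434  , -0.02119505]), 'grip_force': 0.0, 'grip_width': 84.67148192872168}
```

View pics/top0.png

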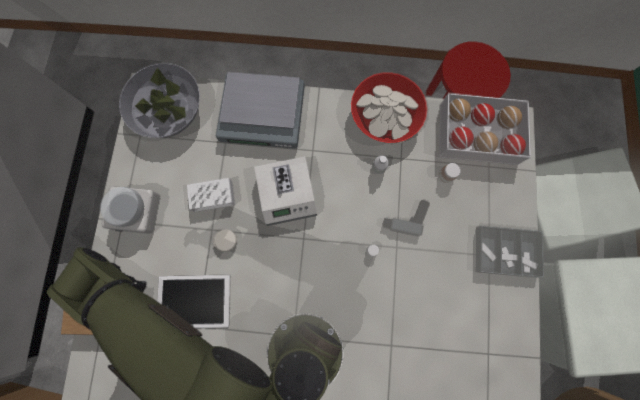

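View pics/scene0.png

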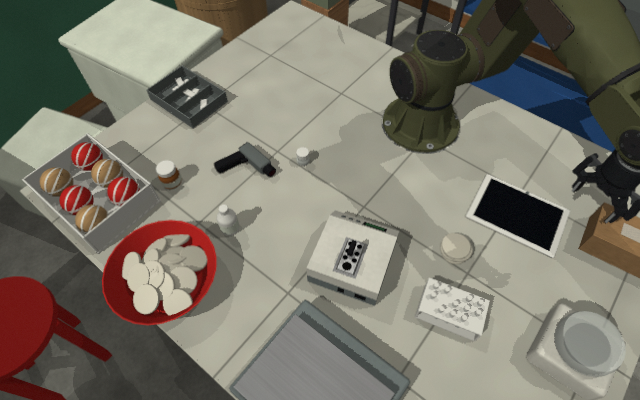

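The top view shows the heater at about (285,190) with its panel towards the robot, the thermometer at (405,220) with its nose to image left and its grip pointing up to (425,205), and the cup at (372,250). The bottle is at (381,162), the jar at (452,171), the rack at (210,194) and the cakes at (225,240). The scene view agrees.

Run:
```python
from h import *
t=np.load('top0.npz'); s=np.load('scene0.npz')
def rect(P,lo,hi):
    q=P[(P[:,2]>lo)&(P[:,2]<hi)][:,:2].astype(np.float32)
    r=cv2.minAreaRect(q); return len(q),np.round(r[0],1),np.round(r[1],1),round(r[2],2)
def show(P): 
    for i in range(3): print(np.nanpercentile(P[...,i],[1,50,99]).round(1))
A=t['P'][145:235,240:325].reshape(-1,3); A=A[~np.isnan(A[:,0])]
B=s['P'][205:305,300:410].reshape(-1,3); B=B[~np.isnan(B[:,0])]
for n,Q in(('top',A),('scene',B)):
    print(n,'heater',rect(Q,80,95),'block',rect(Q,97,118),'handle',rect(Q,122,160))
    z=Q[:,2]; print(np.histogram(z,bins=[-5,5,40,80,84,86,88,90,92,94,98,104,120,130,134,138,142,150]))
A=t['P'][195:240,378:435].reshape(-1,3);A=A[~np.isnan(A[:,0])]
B=s['P'][135:185,208:280].reshape(-1,3);B=B[~np.isnan(B[:,0])]
for n,Q in(('top',A),('scene',B)):
    print(n,'therm',rect(Q,10,60)); 
    q=Q[(Q[:,2]>10)&(Q[:,2]<60)]; print(q.min(0),q.max(0), np.percentile(q[:,2],[50,95]))
    im=np.zeros((300,300),np.uint8)
for n,(u,v) in dict(cup=(372,250),bottle=(381,162),jar=(452,171),rack=(210,194),cake=(225,240)).items():
    print(n,t['P'][v,u].round(1))
```

```text
top heater (2310, array([547.8, 123.4]), array([177.1, 180.3]), 17.3) block (66, array([568.9, 129.5]), array([80.7, 39.2]), 18.55) handle (42, array([568.3, 129.4]), array([34.8, 11.5]), 16.97)
(array([4047,  255,  616,  203,  389,  673,  583,  300,  123,  156,   45,
          0,    0,    1,    1,    5,   33]), array([ -5,   5,  40,  80,  84,  86,  88,  90,  92,  94,  98, 104, 120,
       130, 134, 138, 142, 150]))
scene heater (4146, array([552.9, 126.4]), array([171.1, 180.4]), 17.26) block (54, array([574.1, 132.7]), array([80.3, 34.3]), 18.74) handle (87, array([572.2, 132.7]), array([35.6, 12.1]), 17.19)
(array([5079,  365,  909,  358, 1175, 1537,  710,  142,  135,  262,   20,
          2,    0,    9,    6,   14,   58]), array([ -5,   5,  40,  80,  84,  86,  88,  90,  92,  94,  98, 104, 120,
       130, 134, 138, 142, 150]))
top therm (736, array([ 498.4, -312.3]), array([138.3, 141.6]), 75.84)
[ 426.29848956 -394.15275098   10.21839688] [ 555.72900351 -231.62001893   45.02412864] [33.52544087 40.87556845]
scene therm (936, array([ 475.4, -324.8]), array([103.5, 186.9]), 31.49)
[ 433.06590515 -387.51332509   10.24587948] [ 560.33328711 -227.75906522   42.16576569] [29.60659459 37.95388711]
cup [ 360.  -197.4   43.9]
bottle [ 656.6 -200.8  104.1]
jar [ 658.8 -457.5   70.5]
rack [499.7 381.6  54.1]
cake [346.8 310.1  35.4]
```

```bash
cat >> h.py <<'E'
def down(yaw):  # tool z down, tool y along world direction yaw
    y=np.array([np.cos(yaw),np.sin(yaw),0]); z=np.array([0,0,-1.]); return m2q(np.stack([np.cross(y,z),y,z],1))
E
python3 - <<'E'
from h import *
for n,p,yw in (('wh',[540,130,380],np.radians(107)),('wt',[470,-310,350],np.radians(10))):
    bot.move_to(p,down(yw)); bot.dwell(0.3)
    c=cam(n and 'wrist'); cv2.imwrite(f'pics/{n}.png',c['image']); np.savez(n+'.npz',P=cloud(c),im=c['image'],T=c['T'])
    s=bot.read_state(); print(s['clock'],s['ee_pos'],s['joint_positions'].round(2),c['mount'] if n=='wh' else '',c['fovy'])
E
python3 -c "
import cv2,numpy as np
cv2.imwrite('pics/w2.png',np.vstack([cv2.resize(cv2.imread('pics/'+n+'.png'),(480,300)) for n in('wh','wt')]))"
```

```text
2.35 [539.93976789 130.22891387 379.95746316] [ 0.17  0.25  1.29  0.    1.6  -1.7 ] [[ 2.17659102e-04 -9.60623542e-01 -2.77853132e-01  7.00081193e+01]
 [ 9.99999867e-01  7.92400639e-05  5.09402941e-04 -8.37284649e-02]
 [-4.67327357e-04 -2.77853206e-01  9.60623432e-01 -1.23157934e+02]
 [ 0.00000000e+00  0.00000000e+00  0.00000000e+00  1.00000000e+00]] 70.51421911931791
4.3417 [ 470.18001655 -309.73119986  350.03067016] [-0.65  0.28  1.32 -0.    1.54 -0.82]  70.51421911931791
```

View pics/w2.png

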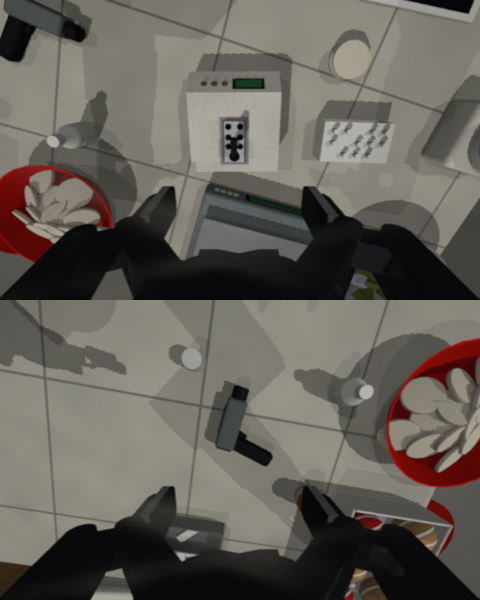

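The wrist views (half-size stacks) show the heater with its block and spot at about (235,155), and the thermometer at (240,425) with its nose up in the picture.

```bash
cat > fit.py <<'E'
from h import *
from scipy.spatial import cKDTree
from scipy.optimize import minimize
def tmpl():
    g=np.stack(np.meshgrid(np.arange(-80,80,2.),np.arange(-120,30,2.)),-1).reshape(-1,2)
    x,y=g.T
    m=(abs(y)<=21)&(x>=-60)&(x<=50)|(abs(y)<=16.5)&(x>50)&(x<=75)
    a=np.array([-41,-15.]);b=np.array([-60,-110.]);d=(b-a)/np.linalg.norm(b-a)
    r=g-a; t=r@d; n=abs(r@np.array([-d[1],d[0]])); m|=(t>=0)&(t<=np.linalg.norm(b-a))&(n<=16.5)
    return g[m]
def fit_th(P,x0):
    G=tmpl(); tp=cKDTree(P)
    kt=cKDTree(G)
    def cost(v):
        c,s=np.cos(v[2]),np.sin(v[2]); Rm=np.array([[c,-s],[s,c]])
        d1=tp.query(G@Rm.T+v[:2])[0]; d2=kt.query((P-v[:2])@Rm)[0]
        return np.mean(np.clip(d1-1,0,20)**2)+np.mean(np.clip(d2-1,0,20)**2)
    return min((minimize(cost,[x0[0],x0[1],x0[2]+d],method='Nelder-Mead',options=dict(initial_simplex=[[x0[0]+a,x0[1]+b,x0[2]+d+e] for a,b,e in((0,0,0),(15,0,0),(0,15,0),(0,0,.3))])) for d in(-.4,0,.4)),key=lambda r:r.fun)
if __name__=='__main__':
  for f in('top0','scene0','wt'):
    D=np.load(f+'.npz');P=D['P'];
    m=(P[...,2]>8)&(P[...,2]<60)&(P[...,0]>410)&(P[...,0]<580)&(P[...,1]>-415)&(P[...,1]<-225)
    n,l,st,ce=cv2.connectedComponentsWithStats(m.astype(np.uint8)); k=1+np.argmax(st[1:,4]); Q=P[l==k]
    r=fit_th(Q[:,:2],[470,-310,1.6]); print(f,len(Q),r.x.round(3),round(r.fun,2),np.percentile(Q[:,2],[5,50,95]).round(1))
  for f in('top0','scene0','wh'):
    D=np.load(f+'.npz');P=D['P'].reshape(-1,3); im=D['im'].reshape(-1,3).astype(int)
    P0=P; k=(abs(P[:,0]-570)<130)&(abs(P[:,1]-130)<120); P=P[k]; im=im[k]
    for lo,hi in((83,93),(130,160)):
        q=P[(P[:,2]>lo)&(P[:,2]<hi)]; r=cv2.minAreaRect(q[:,:2].astype(np.float32)); print(f,lo,len(q),np.round(r[0],1),np.round(r[1],1),round(r[2],2),np.median(q[:,2]).round(1))
    # spot: dark pixels at block-top height, near the +x end
    q=P[(P[:,2]>88)&(P[:,2]<104)&(im.sum(1)<120)&(np.hypot(P[:,0]-598,P[:,1]-140)<16)]; print('spot',len(q),q.mean(0).round(1) if len(q) else '')
E
python3 fit.py
```

```text
top0 739 [ 452.899 -305.289    1.446] 1.18 [21.  33.5 40.9]
scene0 946 [ 458.704 -301.95     1.452] 1.34 [13.1 29.5 37.9]
wt 3402 [ 455.822 -304.012    1.448] 0.68 [23.  34.7 38.4]
top0 83 2094 [548.6 123.6] [175.5 180.3] 17.29 87.8
top0 130 42 [568.3 129.4] [34.8 11.5] 16.97 145.4
spot 2 [600.4 134.8  95.2]
scene0 83 3808 [554.5 126.9] [167.8 180.4] 17.26 86.7
scene0 130 87 [572.2 132.7] [35.6 12.1] 17.19 143.7
spot 48 [597.5 140.   95.2]
wh 83 11582 [552.3 125.3] [168.3 180.4] 17.21 87.5
wh 130 250 [569.5 130.6] [35.2 11.8] 17.1 145.0
spot 40 [601.3 140.1  96.4]
```

```bash
cat >> h.py <<'E'
SPOT=np.array([597.8,139.5,96.]); TH=np.array([456.,-304.]); TY=1.449
WELL=np.array([570.,131.]); HY=np.radians(17.2)
def point_pose(phi,th,D,spot=SPOT,dz=5):
    x=np.array([np.cos(phi)*np.cos(th),np.sin(phi)*np.cos(th),-np.sin(th)]); y=np.array([-np.sin(phi),np.cos(phi),0]); z=np.cross(x,y)
    return spot-(D+60)*x+dz*z, m2q(np.stack([x,-y,-z],1))
E
python3 - <<'E'
from h import *
for ph in (1.0,1.45,1.9,2.4):
  for th in (35,45,55):
    p,q=point_pose(ph,np.radians(th),85); j=bot.ik(p,q); print(ph,th,p.round(),None if j is None else np.round(j,2))
g=[TH[0]+15*np.cos(TY),TH[1]+15*np.sin(TY)]; q=down(TY-np.pi/2)
bot.move_to([*g,120],q); bot.servo_line([*g,24],speed=80,until_force=15)
print(bot.read_state()['ee_pos'])
bot.move_gripper(20,70); s=bot.read_state(); print(s['grip_width'],s['grip_force'],s['clock'])
bot.servo_line([*g,60],speed=60); bot.servo_line([*g,240],speed=120); bot.dwell(.2)
s=bot.read_state(); print(s['grip_width'],s['grip_force'],s['ft_force'],s['clock'])
cs=[cam(n) for n in('wrist','scene')]
cv2.imwrite('pics/held.png',np.vstack([cv2.resize(c['image'],(480,300)) for c in cs]))
for n,c in zip('ws',cs): np.savez('held'+n,P=cloud(c))
E
```

```text
1.0 35 [535.  42. 183.] [ 0.19  0.56  1.41 -0.43  1.61  0.84]
1.0 45 [544.  56. 202.] [ 0.24  0.64  1.29 -0.52  1.8   0.85]
1.0 55 [555.  73. 218.] [ 0.28  0.74  1.18 -0.62  1.97  0.83]
1.45 35 [584.  24. 183.] [ 0.19  0.55  1.42 -0.59  1.41  0.48]
1.45 45 [586.  41. 202.] [ 0.26  0.6   1.37 -0.72  1.54  0.54]
1.45 55 [588.  61. 218.] [ 0.33  0.66  1.31 -0.84  1.68  0.58]
1.9 35 [635.  30. 183.] [ 0.19  0.54  1.44 -0.67  1.16  0.14]
1.9 45 [630.  46. 202.] [ 0.27  0.54  1.45 -0.85  1.23  0.27]
1.9 55 [623.  65. 218.] [ 0.34  0.56  1.46 -1.    1.33  0.39]
2.4 35 [683.  61. 183.] [ 0.19  0.53  1.46 -0.65  0.87 -0.28]
2.4 45 [671.  73. 202.] [ 0.25  0.48  1.55 -0.91  0.85 -0.04]
2.4 55 [656.  86. 218.] None
[ 458.0657824  -289.28642414   24.50830161]
40.867363065807055 71.92955732345581 7.1
40.97023806322942 71.0363495349884 [ 0.45470559 -0.69908205 -1.54010452] 9.7
```

View pics/held.png

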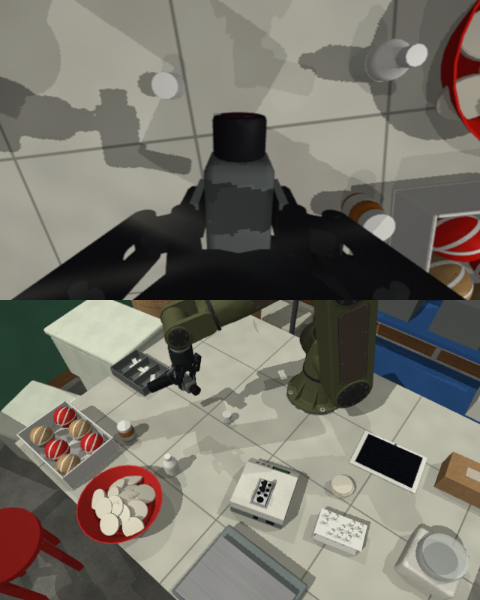

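The thermometer is held with its nose straight ahead in the wrist view at (240,135). I'll check for slip from the depth data, then aim.

```bash
cat > chk.py <<'E'
from h import *
def tool_cloud():
    s=bot.read_state(); c=cam('wrist'); P=cloud(c).reshape(-1,3)
    return (P-s['ee_pos'])@q2m(s['tool_rot']),c
def nose(P):
    Q=P[(abs(P[:,1])<30)&(P[:,0]>15)&(P[:,0]<75)&(abs(P[:,2])<30)]
    for a in range(20,64,6):
        q=Q[(Q[:,0]>=a)&(Q[:,0]<a+6)]
        if len(q)>8: print(a+3,len(q),'crest z',np.percentile(q[:,2],10).round(1),'y mid',((np.percentile(q[:,1],2)+np.percentile(q[:,1],98))/2).round(1))
    print('xmax',np.percentile(Q[:,0],99).round(1))
E
python3 - <<'E'
from chk import *
P,c=tool_cloud(); nose(P)
p,q=point_pose(1.45,np.radians(45),85)
bot.move_to(p+[0,-40,90],q); print(bot.read_state()['clock'])
bot.servo_line(p,speed=80); bot.dwell(.3)
P,c=tool_cloud(); nose(P)
s=bot.read_state(); print(s['ee_pos'],p,s['clock'],s['grip_force'])
W=cloud(c).reshape(-1,3); im=c['image'].reshape(-1,3).astype(int)
k=(W[:,2]>88)&(W[:,2]<104)&(im.sum(1)<100)&(np.hypot(W[:,0]-598,W[:,1]-140)<16); print('spot',k.sum(),W[k].mean(0))
t=cam('scene'); cv2.imwrite('pics/aim.png',np.vstack([cv2.resize(c['image'],(480,300)),t['image'][150:350,200:520].repeat(2,0).repeat(2,1)[:300,:480]]))
E
```

```text
23 1286 crest z -13.7 y mid 1.0
29 1652 crest z -12.4 y mid 0.9
35 878 crest z -10.4 y mid 1.2
41 968 crest z -10.5 y mid 1.0
47 1014 crest z -10.5 y mid 1.2
53 1084 crest z -10.4 y mid 1.2
59 469 crest z -7.4 y mid 0.5
xmax 57.0
11.075
23 1275 crest z -14.0 y mid 0.9
29 1677 crest z -12.7 y mid 1.0
35 883 crest z -10.5 y mid 1.1
41 961 crest z -10.7 y mid 1.0
47 1003 crest z -10.7 y mid 1.2
53 1066 crest z -10.7 y mid 1.2
59 551 crest z -8.2 y mid 0.7
xmax 57.3
[585.87525599  41.20655837 202.17117323] [585.87083445  41.22642772 202.06601718] 12.8083 71.00890517234802
spot 0 [nan nan nan]<stdin>:9: RuntimeWarning: Mean of empty slice.
  ret = um.true_divide(
```

View pics/aim.png

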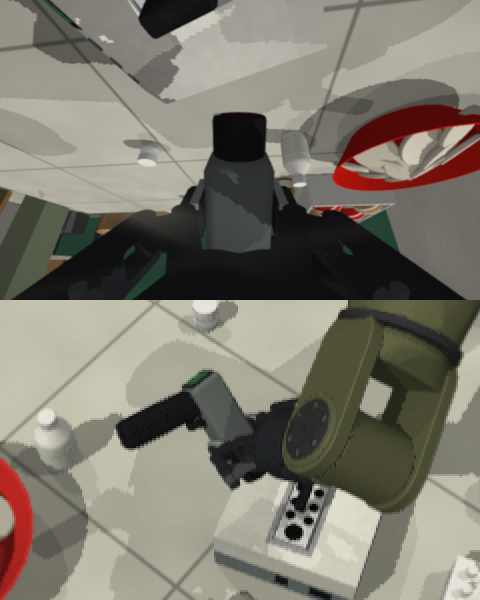

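The pose matches the plan with no slip: the nose points at the spot, and the rack and bottle are clear. Next I'll hold, return it and lay it down.

```bash
python3 - <<'E'
from chk import *
bot.dwell(1.2)
p,q=point_pose(1.45,np.radians(45),85)
bot.servo_line(p+[0,-40,90],speed=120)
g=[TH[0]+15*np.cos(TY),TH[1]+15*np.sin(TY)]; q=down(TY-np.pi/2)
bot.move_to([*g,150],q); bot.servo_line([*g,40],speed=100)
print(bot.servo_line([*g,24.3],speed=25,until_force=8),bot.read_state()['ee_pos'])
bot.dwell(.2); bot.move_gripper(62); bot.dwell(.2)
s=bot.read_state(); print(s['clock'],s['grip_width'],s['grip_force'],s['ft_force'])
bot.servo_line([*g,130],speed=120)
bot.move_to([470,-310,350],down(np.radians(10))); bot.dwell(.2)
c=cam('wrist'); np.savez('wt.npz',P=cloud(c),im=c['image']); print(bot.read_state()['clock'])
hx=np.array([np.cos(HY),np.sin(HY)])
for a in(-90,90):
  y=HY+np.radians(a)
  for r in(-9,0,9):
    print(a,r,np.round(bot.ik([*WELL,137],m2q(R.from_rotvec(np.radians(r)*np.array([*hx,0])).as_matrix()@q2m(down(y)))),2))
E
python3 fit.py 2>&1 | grep wt
```

```text
True [ 457.61721033 -288.97345858   24.44644685]
18.925 61.96051887573419 0.0 [-0.17648402 -0.18104486  0.42014994]
21.1
-90 -9 [ 0.22  0.49  1.54 -0.18  1.1   1.57]
-90 0 [ 0.16  0.49  1.54 -0.    1.12  1.43]
-90 9 [0.1  0.5  1.53 0.17 1.15 1.3 ]
90 -9 [ 0.22  0.49  1.54 -0.18  1.1  -1.57]
90 0 [ 0.16  0.49  1.54 -0.    1.12 -1.71]
90 9 [ 0.1   0.5   1.53  0.17  1.15 -1.84]
wt 3426 [ 456.565 -303.72     1.44 ] 0.64 [23.  34.6 38.4]
```

The thermometer is flat on the bench and released, within 1 mm of its original place. Now I'll grip the handle and relieve any side force.

```bash
cat > rock.py <<'E'
from h import *
hx=np.array([np.cos(HY),np.sin(HY),0]); hy=np.array([-np.sin(HY),np.cos(HY),0]); Q0=q2m(down(HY+np.pi/2))
def att(a): return m2q(R.from_rotvec(a*hx).as_matrix()@Q0)
def F():
    s=bot.read_state(); f=np.array(s['ft_force']); m=np.array(s['moment'])
    return np.round([f@hx,f@hy,f[2],m@hx,s['grip_width'],s['clock']],2)
E
python3 - <<'E'
from rock import *
bot.move_gripper(60)
bot.move_to([*WELL,260],att(0)); bot.servo_line([*WELL,165],speed=120); print(F())
bot.servo_line([*WELL,137],speed=60,until_force=10); print(F())
bot.move_gripper(5,30); bot.dwell(.2); print(F(),bot.read_state()['ee_pos'])
p=np.array([*WELL,137.])
for _ in range(3):
    f=F(); 
    if abs(f[1])<1.5: break
    p=p+hy*np.clip(f[1]*.12,-1.5,1.5); bot.servo_line(p,speed=10); print(F(),p)
bot.move_gripper(5,110); bot.dwell(.2); print(F(),p); np.save('p0.npy',p)
c=cam('wrist'); cv2.imwrite('pics/grip.png',c['image'])
E
```

```text
[-9.000e-02 -2.300e-01  1.200e-01 -2.000e-02  6.018e+01  2.394e+01]
[ 7.600e-01 -4.700e-01 -4.000e-02  3.000e-02  6.018e+01  2.456e+01]
[-1.89 -0.93  5.74 -0.36 11.34 25.25] [570.1888157  130.97421362 137.45769667]
[-1.5  -4.52  6.48 -0.67 10.48 25.67] [570. 131. 137.]
```

View pics/grip.png

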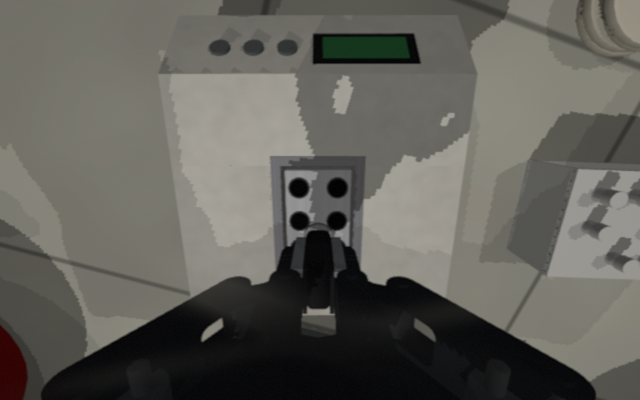

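The gripper holds the bar at about (318,245) and the block sits straight in its well. I'll do the first two swings with force and lean checks.

```bash
cat >> rock.py <<'E'
def pose(a,h,over=1.0):
    p0=np.load('p0.npy'); L=67+h
    return p0+hy*(-np.sin(a)*L-np.sign(a)*over)+np.array([0,0,70+L*np.cos(a)-137]), att(a)
def go(a,h,speed=14,over=1.0):
    p,q=pose(a,h,over); bot.servo_line(p,q,speed=speed); print(np.degrees(a).round(1),round(h,2),F())
def lean():
    c=cam('wrist'); P=cloud(c).reshape(-1,3); P=P[~np.isnan(P[:,0])]; d=P-[*WELL,0]; x=d@hx; y=d@hy; z=P[:,2]
    k=(x>-40)&(x<-12)&(abs(y)<17)&(z>85)&(z<150)
    z0=np.median(z[k]); k&=abs(z-z0)<6
    for _ in range(3):
        A=np.c_[x[k],y[k],np.ones(k.sum())]; s=np.linalg.lstsq(A,z[k],rcond=None)[0]; r=z-np.c_[x,y,np.ones(len(x))]@s
        k=(x>-40)&(x<-12)&(abs(y)<17)&(abs(r)<2)
    hk=(x>-100)&(x<-50)&(abs(y)<80)&(abs(z-88)<5)
    sh=np.linalg.lstsq(np.c_[x[hk],y[hk],np.ones(hk.sum())],z[hk],rcond=None)[0]
    print('lean right deg',np.degrees(s[1]).round(2),'rise',(s[2]-96).round(1),k.sum(),'heater',np.degrees(sh[:2]).round(2),(sh@[-75,0,1]).round(1))
E
python3 - <<'E'
from rock import *
lean()
A=np.radians(6)
go(-A,20*A); lean()
go(A,20*A+.8*40*A); lean()
E
```

```text
lean right deg -0.05 rise -0.3 2517 heater [1.27 0.02] 87.3
-6.0 2.09 [-0.76 -7.34  3.2  -1.01  9.97 26.52]
lean right deg -5.72 rise 1.7 2493 heater [1.19 0.04] 87.3
6.0 5.45 [ 0.36  4.97  1.44  0.31 10.13 27.94]
lean right deg 5.09 rise 4.8 2427 heater [1.25 0.03] 87.4
```

Block leaned −5.7° and then +5.1°, rose about 4.8 mm, and the heater did not move. Continuing.

Run:
```python
from rock import *
A=np.radians(6); h=20*A+32*A; s=1
while h<29:
    s=-s; h+=32*A; go(s*A,h)
    if F()[2]<-20: print('STOP'); break
lean(); print('h',h)
```

```text
-6.0 8.8 [ 1.79 -8.38 -0.82 -0.92 10.   29.42]
6.0 12.15 [ 0.67  5.37  2.09  0.36  9.88 30.89]
-6.0 15.5 [-1.51 -6.45  0.95 -0.99 10.07 32.41]
6.0 18.85 [ 1.39  5.32 -0.58  0.44 10.09 33.98]
-6.0 22.2 [ 0.42 -6.79 -4.13 -1.   10.26 35.59]
6.0 25.55 [-0.4   4.78  6.16  1.49 10.3  37.26]
-6.0 28.9 [-2.22 -1.   13.85 -0.24 10.37 38.98]
6.0 32.25 [ 3.000e-02 -6.100e-01 -3.040e+00 -1.700e-01  1.039e+01  4.074e+01]
lean right deg 6.01 rise 31.8 2236 heater [1.26 0.03] 87.4
h 32.253684576855214
```

Block is free (force −3 N, about its own weight). I'll level it and lift clear.

Run:
```python
from rock import *
go(0,34,over=0); lean()
go(0,46,speed=20,over=0); go(0,58,speed=20,over=0); bot.dwell(.5); print(F()); lean()
c=cam('wrist'); t=cam('scene')
cv2.imwrite('pics/end.png',np.vstack([cv2.resize(c['image'],(480,300)),cv2.resize(t['image'],(480,300))]))
```

```text
0.0 34 [-0.11 -0.65 -3.9  -0.   10.11 41.77]
lean right deg -0.14 rise 33.2 2524 heater [1.22 0.02] 87.4
0.0 46 [-6.000e-02 -1.000e-01 -3.710e+00 -1.000e-02  9.850e+00  4.257e+01]
0.0 58 [-6.000e-01 -1.250e+00 -2.960e+00 -3.000e-02  1.001e+01  4.332e+01]
[-0.23  0.5  -2.7  -0.   10.3  43.82]
lean right deg 0.0 rise -96.0 0 heater [1.24 0.05] 87.4
  return _methods._mean(a, axis=axis, dtype=dtype,
  ret = ret.dtype.type(ret / rcount)
```

View pics/end.png

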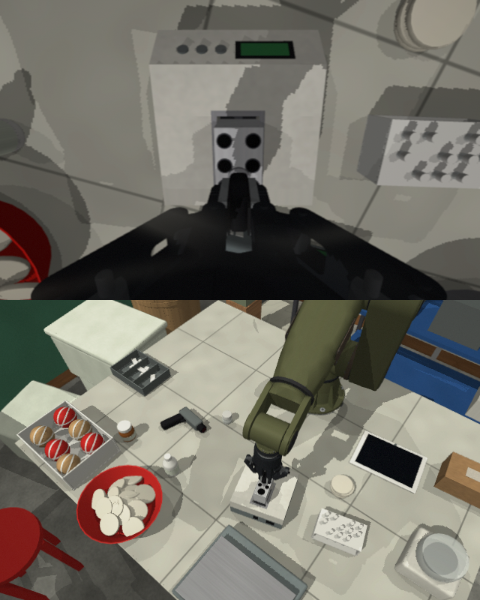

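The block hangs level above its well, at about (238,140) in the wrist view. The thermometer lies on the bench and nothing else has moved. The last `lean()` reading failed only because the block's top is now above its 150 mm window.

```bash
python3 -c "
from rig import bot
print(bot.finish_job())"
```

```text
the job is handed in; nothing more can be done
None
```

I handed the job in at about 44 s, with the block worked free and held level and still about 16 mm above its well, the heater unmoved and the thermometer lying flat on the bench; no verdict came back.

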